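Rack the last clean cutting board and close the end stop

ROBOT

A 7-joint arm with a two-finger parallel gripper is mounted at the origin on the work surface. World frame = base frame: x ahead of the robot, y to its left, z up, the work surface at z = 0. Lengths are in m, angles in rad, forces in N, time in s.
With the tool pointing down it reaches from about 0.425 to 0.925 m from the base axis. Payload 6.8 kg.
Tool frame: the origin (TCP) lies between the finger pads; the fingertips stand r.tcp_to_tips ahead of it and the grasp point (between the pads) lies 3 mm ahead of it (r.tcp_to_tips is the distance from the TCP to the fingertips, in m); z points along the fingers, y is the line along which they close (so a half turn about z gives the same grasp; the last joint's range is limited). The gripper opens to 85 mm and grips with 20 to 120 N. Pads are 22 mm wide; open, the fingers measure 114 mm over their backs; the gripper's body (76 mm by 85 mm) begins 54 mm behind the grasp point. The pads swing forward as they close: fully open they stand 13 mm farther back than shut.
Start: joints at [1.182, 0.477, 0.022, 1.555, -0.011, 1.109, -0.083], TCP at [0.187, -0.649, 0.253] pointing down, gripper open.
Joint ranges: [-2.96, 2.96], [-0.34, 2.1], [-1.41, 1.46], [0.24, 2.44], [-1.37, 4.51], [0.17, 1.92], [-2.96, 2.96]. Speed limits (rad/s): [2.39, 2.39, 3.14, 3.14, 3.14, 3.14, 3.14].

INTERFACE

Orientations are given as a rotation vector (axis times angle).
In Python, from bench import r gives the robot as it stands. The module is installed in compiled form; this text tells all that it offers.
- The arm moves only by the tool step_arm, never from a script. Its argument "moves" is a list of rows, each an object of numbers: "rx", "ry", "rz": the turn, a rotation vector about the tool's x, y, z in degrees; "dx", "dy", "dz": the shift along the tool's x, y, z in mm; "gripper": the opening, from -1 (shut) to 1 (fully open). In form: [{"rx": .., "ry": .., "rz": .., "dx": .., "dy": .., "dz": .., "gripper": ..}, ...]. A call has 1 to 20 rows; each row shifts and turns the commanded pose from where the row before left it, along the tool's axes as they then stand; what a row does not reach is not made up. A row lasts 1/8 s, in which the tool goes at most 62.5 mm and 10.7 degrees, less where a joint would pass 70% of its speed; a pose out of reach is approached as far as the arm can. A call is refused whole if a number of a shift passes 62.5 or a number of a turn 10.7, either way. A call with a gripper value outside its range is refused whole. The fingers move at their own pace and stop on an object; "grip_force" is the grip in N (left out, the last holds). Time passes only in rows, so rows that do not move let the fingers close. It gives the time, the measured TCP pose, the force, the opening and the grip force at its end, in the units of the state.
- r.get_obs(): the state, without advancing time (a new reading comes with each control period).
- r.grab_frame(name): name is "side" or "top" or "wrist"; returns the picture (384x512x3 uint8, blue, green, red); there is no depth.
- r.camera_info(name): a dict with "mtx" (3x3 intrinsics, pixels), "rvec" (rotation vector, rad) and "tvec" (3), from world to camera coordinates, as OpenCV has them. Camera axes: x right, y down, z forward; pixel columns grow to the right and rows downward; lengths in m; the calibration is good to about 2 mm. A picture is of the moment at which its call begins: read the wrist's pose just before it. camera_info takes no time and is no camera call; for the wrist camera it gives the pose at the moment of the call.
- r.hand_in(): hands the job in; it is judged then, once.
The state is a dict: "clock": time; "joints": joint angles; "qvel": joint speeds; "tau": joint torques, N m; "tcp_pos": TCP position; "orientation": TCP orientation; "contact_force": force on the tool from outside, world axes, zero at the start; "moment": the same for the moment, N m; "grip_width": finger opening in m; "gripper_force": force on a finger pad.
Only numpy, scipy, OpenCV 4.12 (cv2) and the standard library are available. Lean on these libraries where they do the work, as an engineer would, in place of code of your own. Each camera call takes 0.05 s, during which the arm holds its last target. There are 200 camera calls.

TASK

The green cutting board in the blue wash rack is clean: slide back the end stop of the steel board rack, stand the green board in it on its long edge beside the white and red boards, and push the stop up snug, so that it holds all three boards upright against the end wall with no slack. Set the board down rather than dropping it, and do not knock any board over. Leave the brown tray and the steel lid standing in the wash rack and everything else on the table where it is.

Things in the scene. Friction and masses are not known exactly. Their poses are not given: they have to be found in the camera images.
- board_rack: Stainless board rack, fixed to the table. Origin under its base at table height; x along the boards, z up. Base 300 (x) by 330 (y) mm, floor 12 mm above the table. Fixed end wall at its -y end, 300 mm wide, top 160 mm high. Along y, at x = +/-142 mm and 26 mm high, run two 8 mm guide rods for the stop; the boards stand between the rods (276 mm clear).
- wall_foot (a point): Foot of the fixed end wall: middle of its inner face at floor level, at (0, -130, 12) mm in the rack's frame. Axes as the rack's; y points from the wall towards the stop.
- end_stop (a joint): Travel of the sliding end stop in m, 0 to 0.135; grows as it is slid back, away from the wall. The clear distance between the wall's inner face and the stop's face is this value + 0.030. About 3 N moves it and it stays where it is left. It starts at 0 to 0.012, loosely behind the two boards (24 mm). Two black bushes, 39 mm high, carry it on the rods.
- stop_bar (a point): Middle of the stop's handle bar. The stop is an upright plate 250 wide, 4 thick, top 160 mm high, parallel to the wall. On its back (+y) is a black bow handle: bar 12 mm in diameter, 120 mm long along x, 146 mm above the table, its axis 58 mm behind the stop's face, 48 mm free between bar and plate, open from above: it can be hooked, pinched or pushed. Axes as the rack's.
- board_green: Green plastic cutting board to be racked: 250 (its x) by 12 (its y) by 150 mm (its z, up). Origin at the centre of its lower long edge. About 0.42 kg. Starts upright in the wash rack in one of three places.
- board_white: White board, same size and axes as the green one, standing in the board rack from the start.
- board_red: Red board, same size and axes, standing in the board rack from the start.
- wash_rack: Light blue half-size dishwasher rack, fixed, 500 (its x) by 250 (y) by 100 mm high; origin under its centre, inner floor 8 mm above the table. Rows of dark blue pegs along x, 72 mm high, 19 mm clear between rows; the green board, the tray and the lid stand each between two rows, at y = -75, 0 and 75 mm.
- service_tray: Brown service tray standing upright in the wash rack, 240 by 12 by 150 mm, origin at the centre of its lower edge. To be left there.
- pan_lid: Steel pan lid standing upright in the wash rack, 240 by 12 by 150 mm, origin at the centre of its lower edge. To be left there.
- spray_bottle: Clear bottle with a red cap, 72 mm in diameter, 190 mm high, origin under its centre. Bystander.
- soup_bowl: White bowl, 120 mm in diameter, 55 mm high, origin under its centre. Bystander.
- spatula: Black-handled spatula lying flat on the table beyond the board rack, towards the robot's right. Bystander.

How it is judged:
By the outcome, as a careful person would: the job done as asked, in the order asked, and still so for the second after the job is handed in, with the robot touching nothing.
It also fails if it takes over 64 s, if anything falls off the work surface, if the arm or the gripper's body presses on something with over 40 N, if the wrist force passes 120 N, or if a joint passes its speed limit or range.

## Working session

There is one attempt and no reset: what is moved stays moved. The work goes in short steps, Python scripts to look and compute and a tool call to move; the robot and the scene stay as the last step left them, time stands still between calls to the robot, and variables do not carry over. Pictures are saved under pics/ and viewed, at most 10 in all, crops included, and the job is handed in when it is done.

Besides the shell and the picture viewer there is one more tool, called after "Emit:" as name(argument=value, ...), one argument or row to a line, values as JSON. step_arm: Moves the arm, as the interface text tells. Its arguments: {"type":"object","properties":{"moves":{"type":"array","items":{"type":"object","properties":{"rx":{"type":"number"},"ry":{"type":"number"},"rz":{"type":"number"},"dx":{"type":"number"},"dy":{"type":"number"},"dz":{"type":"number"},"gripper":{"type":"number"}}}},"grip_force":{"type":"number"}},"required":["moves"]}

```bash
mkdir -p pics; python3 - <<'E'
from bench import r
import cv2
o=r.get_obs();print(o,r.tcp_to_tips)
for n in("side","top"):
    cv2.imwrite(f"pics/{n}0.png",r.grab_frame(n));print(n,r.camera_info(n))
E
```

```text
{'clock': 0.0, 'joints': array([ 1.18191443,  0.47782231,  0.02230883,  1.5564292 , -0.01147361,
        1.1093063 , -0.0830744 ]), 'qvel': array([-2.94288306e-03,  7.35431061e-04, -1.15137981e-03,  6.01263638e-05,
       -1.37274222e-03,  6.84671509e-04,  2.15177550e-03]), 'tau': array([-6.20624705e-04, -5.96461523e+01,  1.60761159e+00, -2.81202757e+01,
        1.24368514e-02,  9.24271240e-03,  3.87631516e-06]), 'tcp_pos': array([ 0.18689695, -0.64804321,  0.2523196 ]), 'orientation': array([-3.10888934e+00, -4.39487589e-01,  6.30211841e-04]), 'contact_force': array([-0.47969127, -0.4273588 , -0.38421128]), 'moment': array([ 0.04619216, -0.00911973, -0.0354347 ]), 'gripper_force': 0.0, 'grip_width': 0.0852835459346352} 0.022
side {'mtx': array([[387.58985027,   0.        , 254.21750339],
       [  0.        , 387.58985027, 192.59090957],
       [  0.        ,   0.        ,   1.        ]]), 'rvec': array([ 2.65485939,  1.0248234 , -0.16398921]), 'tvec': array([-0.45044062, -0.35487643,  1.60912021])}
top {'mtx': array([[424.32477628,   0.        , 255.879311  ],
       [  0.        , 424.32477628, 197.61855187],
       [  0.        ,   0.        ,   1.        ]]), 'rvec': array([ 2.14232557, -2.16660631,  0.14121162]), 'tvec': array([0.01240381, 0.60986781, 1.53814022])}
```

View pics/top0.png

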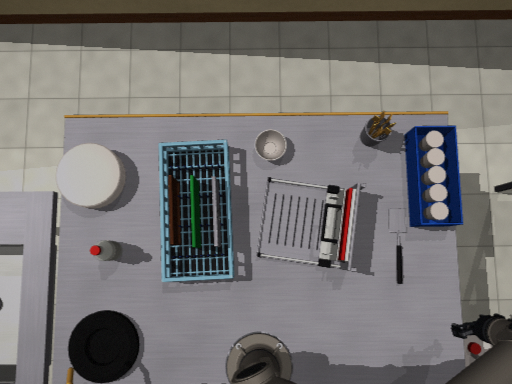

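View pics/side0.png

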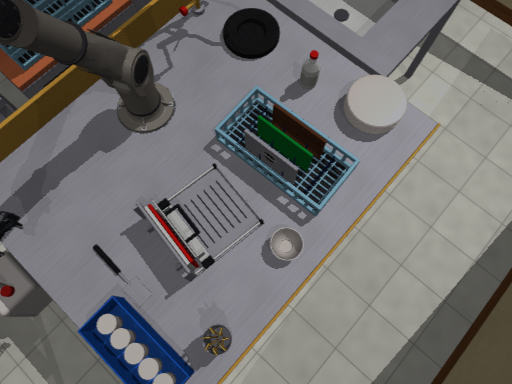

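The top view shows the wash rack at about (195,210) and the green board between tray and lid at about (194,211). The board rack is at about (310,222), with the stop near the red board at (348,225). I'll zoom in for pixel measurements.

```bash
python3 - <<'E'
import cv2
a=cv2.imread("pics/top0.png")[130:290,150:370]
cv2.imwrite("pics/c1.png",cv2.resize(a,(792,576),interpolation=cv2.INTER_CUBIC))
a=cv2.imread("pics/side0.png")[80:280,130:370]
cv2.imwrite("pics/c2.png",cv2.resize(a,(720,600),interpolation=cv2.INTER_CUBIC))
E
```

```text
(no output)
```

View pics/c1.png

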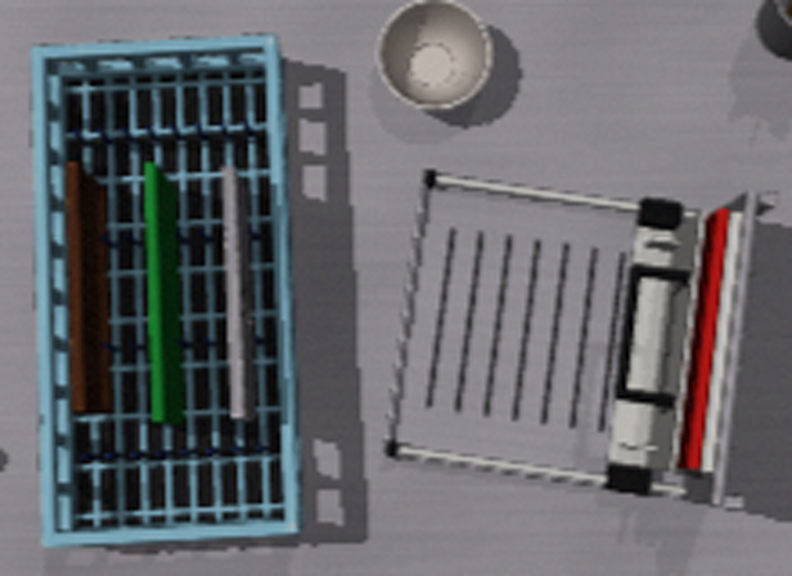

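View pics/c2.png

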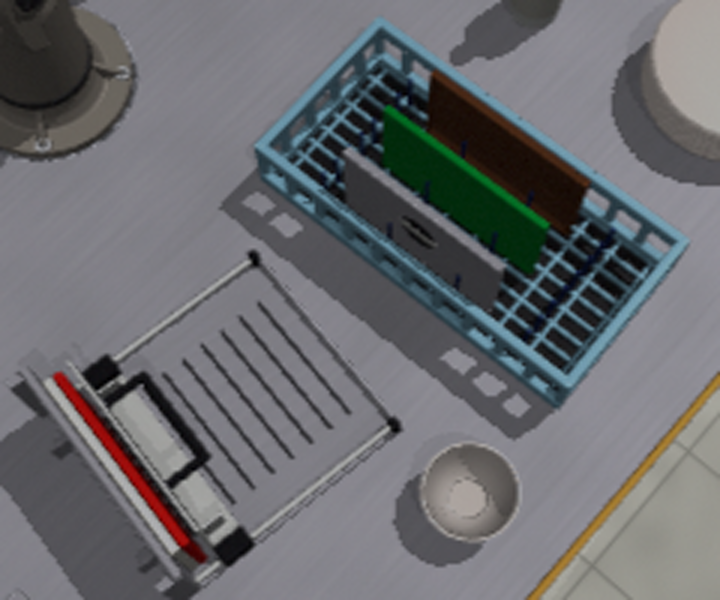

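```bash
cat > h.py <<'E'
import numpy as np,cv2
from scipy.optimize import least_squares
from scipy.spatial.transform import Rotation as R
def proj(ci,P): return cv2.projectPoints(np.array(P,float),ci["rvec"],ci["tvec"],ci["mtx"],None)[0][:,0]
def w(p,P):
    P=np.array(P,float);c,s=np.cos(p[2]),np.sin(p[2])
    return np.c_[p[0]+c*P[:,0]-s*P[:,1],p[1]+s*P[:,0]+c*P[:,1],P[:,2]]
def T(p): return np.array(p)/3.6+[150,130]-.36
def S(p): return np.array(p)/3+[130,80]-.33
E
python3 - <<'E'
from h import *
from bench import r
t,s=r.camera_info("top"),r.camera_info("side")
def rackpts(q,py):
    yb=-.1+q+.058;yp=-.1+q
    return [(.142,py,.03),(-.142,py,.03),(.06,yb,.148),(-.06,yb,.148),(.15,-.132,.16),(-.15,-.132,.16),(.142,-.0,.039),(-.142,-.0,.039)]
mt=T([(430,176),(392,449),(636,274),(624,396),(753,196),(720,502)])
ms=S([(394,426),(254,258),(205,463),(150,377),(188,592),(22,372)])
def f(p):
    W=w(p[:3],rackpts(p[3],p[4])[:6])
    return np.r_[(proj(t,W)-mt).ravel(),(proj(s,W)-ms).ravel()]
z=least_squares(f,[.6,-.2,0,.005,.16],loss="soft_l1",x_scale=[.1,.1,.1,.01,.01])
print("rack",z.x.round(4));print(f(z.x).reshape(-1,2).round(1).tolist())
G=[(.125,0,.158),(-.125,0,.158)]
gt=T([(151,163),(159,423)]);gs=S([(548,226),(385,108)])
g=lambda p:np.r_[(proj(t,w(p,G))-gt).ravel(),(proj(s,w(p,G))-gs).ravel()]
y=least_squares(g,[.6,.2,0]);print("green",y.x.round(4),y.fun.round(1))
K=[(.25,.125,.1),(.25,-.125,.1),(-.25,-.125,.1),(-.25,.125,.1)]
kt=T([(34,47),(276,38),(298,541),(44,545)]);ks=S([(688,243),(565,403),(255,150),(378,20)])
k=lambda p:np.r_[(proj(t,w(p,K))-kt).ravel(),(proj(s,w(p,K))-ks).ravel()]
v=least_squares(k,[.6,.2,0]);print("wash",v.x.round(4),v.fun.round(1))
o=r.get_obs();print(R.from_rotvec(o["orientation"]).as_matrix().round(3))
E
```

```text
rack [ 0.5172 -0.1981 -0.1479  0.0102  0.1757]
[[0.0, -0.1], [0.4, -0.5], [0.3, -2.0], [-0.4, -1.4], [0.2, -2.5], [0.0, -0.2], [0.1, -0.7], [-0.2, -0.1], [0.1, -1.6], [-2.6, 0.3], [-3.0, -4.6], [-0.1, -0.7]]
green [0.5528 0.2231 0.0444] [-0.4 -0.4  0.1 -0.1 -0.2  0.4 -0.4 -0.5]
wash [0.5653 0.2204 0.0336] [ 0.5 -0.9  1.9 -1.4  1.  -1.8 -0.1  0.4  0.6  0.2  0.2 -3.  -1.5 -1.2
  0.1 -1.5]
[[ 0.961  0.277 -0.001]
 [ 0.277 -0.961  0.002]
 [-0.    -0.002 -1.   ]]
```

Emit:
step_arm(
  moves=[
    {"rz":8.2,"gripper":0.1},
    {"rz":8.2,"gripper":0.1},
    {"rz":8.2,"gripper":0.1},
    {"dx":26,"dy":-46,"dz":-8,"gripper":0.1},
    {"dx":26,"dy":-46,"dz":-8,"gripper":0.1},
    {"dx":26,"dy":-46,"dz":-8,"gripper":0.1},
    {"dx":26,"dy":-46,"dz":-8,"gripper":0.1},
    {"dx":26,"dy":-46,"dz":-8,"gripper":0.1},
    {"dx":26,"dy":-46,"dz":-8,"gripper":0.1},
    {"dx":26,"dy":-46,"dz":-8,"gripper":0.1},
    {"dx":26,"dy":-46,"dz":-8,"gripper":0.1},
    {"dx":26,"dy":-46,"gripper":0.1},
    {"dx":26,"dy":-46,"gripper":0.1},
    {},
    {},
  ],
)

```text
invalid input at $.moves[0]: expected keys rx, ry, rz, dx, dy, dz, gripper
```

```bash
python3 - <<'E'
from h import *
from bench import r
o=r.get_obs();print(o["tcp_pos"],np.degrees(o["orientation"]),o["joints"].round(2),o["grip_width"])
ci=r.camera_info("wrist");im=r.grab_frame("wrist")
import pickle;pickle.dump(ci,open("wc1.pkl","wb"))
cv2.imwrite("pics/w1raw.png",im);cv2.imwrite("pics/w1.png",cv2.resize(im,(768,576)))
p=[.5172,-.1981,-.1479];q=.0102
print(proj(ci,w(p,[(.06,q-.042,.146),(-.06,q-.042,.146),(.15,-.13,.16),(-.15,-.13,.16)])).round()*1.5)
E
```

```text
[ 0.18689819 -0.64810563  0.2524058 ] [-1.78137773e+02 -2.51754105e+01  3.12276693e-02] [ 1.18  0.48  0.02  1.56 -0.01  1.11 -0.08] 0.08556243196493905
[[ -855.  -1690.5]
 [ -709.5  -861. ]
 [ -553.5 -2599.5]
 [ -402.   -352.5]]
```

View pics/w1.png

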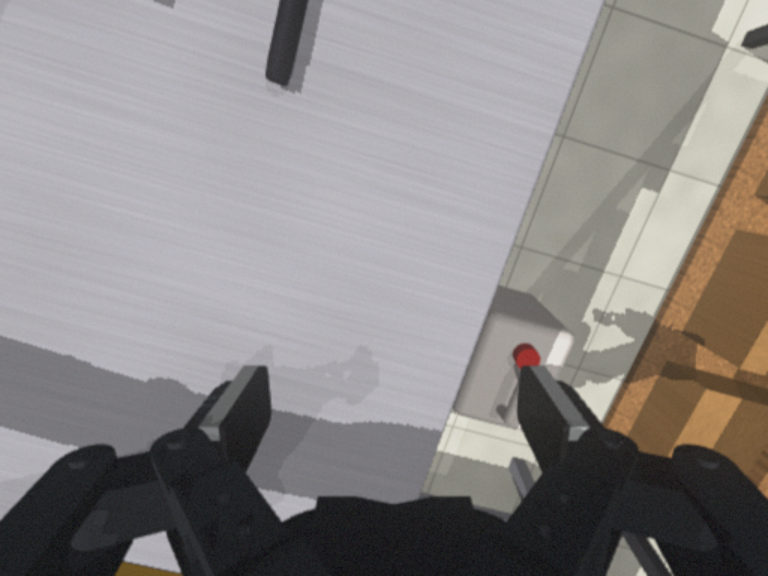

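The move was refused because every row needs all the keys, so this wrist view only shows the bare table and the spatula handle at (285,40). I'll send it again with full rows.

Emit:
step_arm(
  moves=[
    {"rx":0,"ry":0,"rz":8.2,"dx":0,"dy":0,"dz":0,"gripper":0.1},
    {"rx":0,"ry":0,"rz":8.2,"dx":0,"dy":0,"dz":0,"gripper":0.1},
    {"rx":0,"ry":0,"rz":8.2,"dx":0,"dy":0,"dz":0,"gripper":0.1},
    {"rx":0,"ry":0,"rz":0,"dx":26,"dy":-46,"dz":-8,"gripper":0.1},
    {"rx":0,"ry":0,"rz":0,"dx":26,"dy":-46,"dz":-8,"gripper":0.1},
    {"rx":0,"ry":0,"rz":0,"dx":26,"dy":-46,"dz":-8,"gripper":0.1},
    {"rx":0,"ry":0,"rz":0,"dx":26,"dy":-46,"dz":-8,"gripper":0.1},
    {"rx":0,"ry":0,"rz":0,"dx":26,"dy":-46,"dz":-8,"gripper":0.1},
    {"rx":0,"ry":0,"rz":0,"dx":26,"dy":-46,"dz":-8,"gripper":0.1},
    {"rx":0,"ry":0,"rz":0,"dx":26,"dy":-46,"dz":-8,"gripper":0.1},
    {"rx":0,"ry":0,"rz":0,"dx":26,"dy":-46,"dz":0,"gripper":0.1},
    {"rx":0,"ry":0,"rz":0,"dx":26,"dy":-46,"dz":0,"gripper":0.1},
    {"rx":0,"ry":0,"rz":0,"dx":26,"dy":-46,"dz":0,"gripper":0.1},
    {"rx":0,"ry":0,"rz":0,"dx":0,"dy":0,"dz":0,"gripper":0.1},
    {"rx":0,"ry":0,"rz":0,"dx":0,"dy":0,"dz":0,"gripper":0.1},
  ],
)

```text
clock: 2.02
tcp_pos: [0.5118, -0.2326, 0.309]
orientation: [3.133, -0.233, -0.001]
contact_force: [0.3, -0.5, -0.2]
grip_width: 0.0472
gripper_force: 0.0
```

```bash
python3 - <<'E'
from h import *
from bench import r
o=r.get_obs();print(o["tcp_pos"],np.degrees(o["orientation"]),o["joints"].round(2),o["grip_width"])
ci=r.camera_info("wrist");im=r.grab_frame("wrist")
import pickle;pickle.dump(ci,open("wc2.pkl","wb"))
cv2.imwrite("pics/w2raw.png",im);cv2.imwrite("pics/w2.png",cv2.resize(im,(768,576)))
p=[.5172,-.1981,-.1479];q=.0102
print(proj(ci,w(p,[(.06,q-.042,.146),(-.06,q-.042,.146),(.15,-.13,.16),(-.15,-.13,.16)])).round()*1.5)
E
```

```text
[ 0.51181506 -0.2325781   0.30896997] [ 1.79480362e+02 -1.33616995e+01 -8.57047419e-02] [ 0.42  0.25 -0.13  1.76  0.04  1.14 -1.44] 0.04723653862574316
[[387.  184.5]
 [388.5 354. ]
 [562.5  19.5]
 [517.5 468. ]]
```

View pics/w2.png

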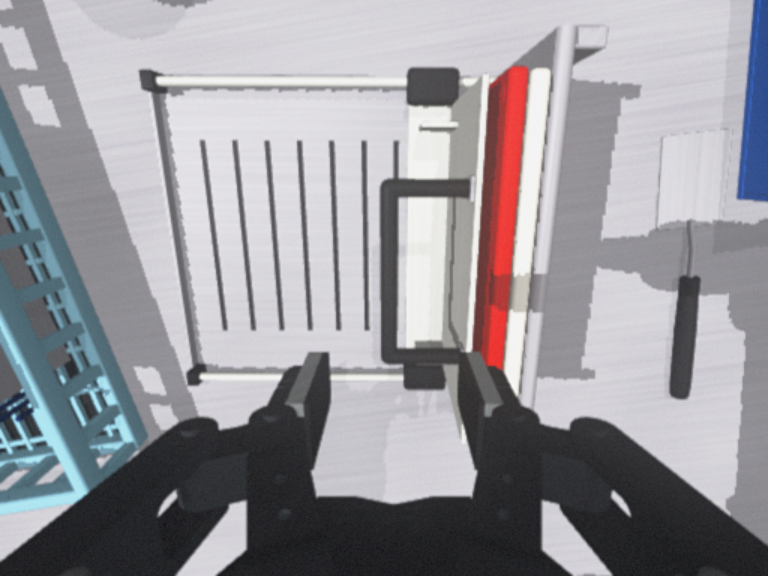

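The wrist view shows the handle bar from (390,187) to (392,355), the far wall corner at (566,28) and the rod posts at (150,80) and (195,376). The red and white boards stand upright. I'll refit with these points added.

```bash
python3 - <<'E'
from h import *
from bench import r
import pickle
t,s=r.camera_info("top"),r.camera_info("side");c=pickle.load(open("wc2.pkl","rb"))
def P(q,py):
    yb=-.042+q
    return [(.142,py,.026),(-.142,py,.026),(.06,yb,.146),(-.06,yb,.146),(.15,-.132,.16),(-.15,-.132,.16)]
mt=T([(430,178),(392,449),(636,274),(624,396),(753,196),(720,502)])
mw=np.array([(150,80),(195,376),(390,187),(392,355),(566,28)])/1.5
def f(p):
    W=w(p[:3],P(p[3],p[4]))
    return np.r_[(proj(t,W)-mt).ravel(),(proj(c,W[:5])-mw).ravel()]
z=least_squares(f,[.517,-.2,-.148,.01,.17],loss="soft_l1",x_scale=[.1,.1,.1,.01,.01])
print(z.x.round(4),f(z.x).reshape(-1,2).round(1).tolist())
p=z.x;print("bar",w(p[:3],[(0,p[3]-.042,.146)]))
# red/white board tops in wrist view: local y at plane z=.162
from numpy.linalg import inv
def ray(u,v,h):
    Rm=cv2.Rodrigues(c["rvec"])[0];C=-Rm.T@c["tvec"].ravel();d=Rm.T@inv(c["mtx"])@[u/1.5,v/1.5,1]
    X=C+d*(h-C[2])/d[2];e=X[:2]-p[:2];a=p[2];return (np.cos(a)*e[0]+np.sin(a)*e[1],-np.sin(a)*e[0]+np.cos(a)*e[1])
for u,v in[(508,75),(527,75),(533,75),(550,75),(487,200),(520,200),(486,80)]:print(u,v,np.round(ray(u,v,.162),4))
E
```

```text
[ 0.5153 -0.1973 -0.1544  0.0076  0.1745] [[0.4, -0.2], [0.3, -0.3], [0.8, -1.2], [-0.1, -0.6], [0.3, -1.7], [-0.5, 0.6], [0.2, 0.9], [-0.6, -0.1], [0.6, 1.1], [-1.1, 0.8], [0.1, -1.5]]
bar [[ 0.50997859 -0.23126725  0.146     ]]
508 75 [ 0.1246 -0.1011]
527 75 [ 0.1246 -0.112 ]
533 75 [ 0.1247 -0.1154]
550 75 [ 0.1247 -0.1252]
487 200 [ 0.0544 -0.094 ]
520 200 [ 0.0545 -0.1145]
486 80 [ 0.1219 -0.0887]
```

Emit:
step_arm(
  grip_force=25,
  moves=[
    {"rx":0,"ry":0,"rz":0.3,"dx":-2,"dy":-1,"dz":55,"gripper":0.1},
    {"rx":0,"ry":0,"rz":0,"dx":0,"dy":0,"dz":55,"gripper":0.1},
    {"rx":0,"ry":0,"rz":0,"dx":0,"dy":0,"dz":35,"gripper":0.1},
    {"rx":0,"ry":0,"rz":0,"dx":0,"dy":0,"dz":17,"gripper":0.1},
    {"rx":0,"ry":0,"rz":0,"dx":0,"dy":0,"dz":0,"gripper":-1},
    {"rx":0,"ry":0,"rz":0,"dx":0,"dy":0,"dz":0,"gripper":-1},
    {"rx":0,"ry":0,"rz":0,"dx":0,"dy":0,"dz":0,"gripper":-1},
    {"rx":0,"ry":0,"rz":0,"dx":0,"dy":0,"dz":0,"gripper":-1},
  ],
)

```text
clock: 3.08
tcp_pos: [0.5113, -0.2312, 0.1487]
orientation: [3.132, -0.241, 0.004]
contact_force: [-0.9, 0.6, 5.7]
grip_width: 0.0105
gripper_force: 24.9
```

Emit:
step_arm(
  moves=[
    {"rx":0,"ry":0,"rz":0,"dx":0,"dy":-4,"dz":0,"gripper":-1},
    {"rx":0,"ry":0,"rz":0,"dx":0,"dy":-8,"dz":0,"gripper":-1},
    {"rx":0,"ry":0,"rz":0,"dx":0,"dy":-14,"dz":0,"gripper":-1},
    {"rx":0,"ry":0,"rz":0,"dx":0,"dy":-16,"dz":0,"gripper":-1},
    {"rx":0,"ry":0,"rz":0,"dx":0,"dy":-16,"dz":0,"gripper":-1},
    {"rx":0,"ry":0,"rz":0,"dx":0,"dy":-16,"dz":0,"gripper":-1},
    {"rx":0,"ry":0,"rz":0,"dx":0,"dy":-14,"dz":0,"gripper":-1},
    {"rx":0,"ry":0,"rz":0,"dx":0,"dy":-12,"dz":0,"gripper":-1},
    {"rx":0,"ry":0,"rz":0,"dx":0,"dy":-7,"dz":0,"gripper":-1},
    {"rx":0,"ry":0,"rz":0,"dx":0,"dy":0,"dz":0,"gripper":-1},
    {"rx":0,"ry":0,"rz":0,"dx":0,"dy":0,"dz":0,"gripper":-1},
  ],
)

```text
clock: 4.45
tcp_pos: [0.5276, -0.1248, 0.1487]
orientation: [-3.132, 0.241, -0.003]
contact_force: [-1.9, 1.6, 8.0]
grip_width: 0.0111
gripper_force: 25.2
```

Emit:
step_arm(
  moves=[
    {"rx":0,"ry":0,"rz":0,"dx":0,"dy":0,"dz":0,"gripper":0.1},
    {"rx":0,"ry":0,"rz":0,"dx":0,"dy":0,"dz":0,"gripper":0.1},
    {"rx":0,"ry":0,"rz":0,"dx":0,"dy":0,"dz":-50,"gripper":0.1},
    {"rx":0,"ry":0,"rz":-5.6,"dx":0,"dy":0,"dz":-55,"gripper":0.1},
    {"rx":0,"ry":0,"rz":-5.6,"dx":0,"dy":0,"dz":-50,"gripper":0.1},
    {"rx":0,"ry":0,"rz":0,"dx":5,"dy":-50,"dz":0,"gripper":0.1},
    {"rx":0,"ry":0,"rz":0,"dx":5,"dy":-50,"dz":0,"gripper":0.1},
    {"rx":0,"ry":0,"rz":0,"dx":5,"dy":-50,"dz":0,"gripper":0.1},
    {"rx":0,"ry":0,"rz":0,"dx":5,"dy":-50,"dz":0,"gripper":0.1},
    {"rx":0,"ry":0,"rz":0,"dx":5,"dy":-50,"dz":0,"gripper":0.1},
    {"rx":0,"ry":0,"rz":0,"dx":5,"dy":-50,"dz":0,"gripper":0.1},
    {"rx":0,"ry":0,"rz":0,"dx":10,"dy":-46,"dz":0,"gripper":0.1},
    {"rx":0,"ry":0,"rz":0,"dx":0,"dy":0,"dz":0,"gripper":0.1},
    {"rx":0,"ry":0,"rz":0,"dx":0,"dy":0,"dz":0,"gripper":0.1},
  ],
)

```text
clock: 6.2
tcp_pos: [0.5524, 0.2215, 0.3019]
orientation: [3.14, 0.065, -0.001]
contact_force: [-0.4, -0.1, -0.3]
grip_width: 0.0471
gripper_force: 0.0
```

```bash
python3 - <<'E'
from h import *
from bench import r
import pickle
o=r.get_obs();print(o["tcp_pos"],np.degrees(o["orientation"]),o["joints"].round(2))
ci=r.camera_info("wrist");im=r.grab_frame("wrist");top=r.grab_frame("top")
pickle.dump(ci,open("wc3.pkl","wb"));cv2.imwrite("pics/w3raw.png",im)
a=cv2.resize(top[150:290,240:370],(520,560),interpolation=cv2.INTER_CUBIC)
a=cv2.resize(a,(279,300))
cv2.imwrite("pics/w3.png",np.hstack([im,cv2.copyMakeBorder(a,0,84,0,0,0)]))
print(proj(ci,w([.5528,.2231,.0444],[(.125,0,.158),(-.125,0,.158),(.125,.006,.158),(.125,-.006,.158)])).round())
E
```

```text
[0.55241764 0.22145482 0.30185901] [ 1.79906460e+02  3.71607694e+00 -5.43421193e-02] [-0.19  0.33 -0.38  1.67  0.13  1.16 -2.13]
[[259.  45.]
 [260. 297.]
 [251.  45.]
 [266.  45.]]
```

View pics/w3.png

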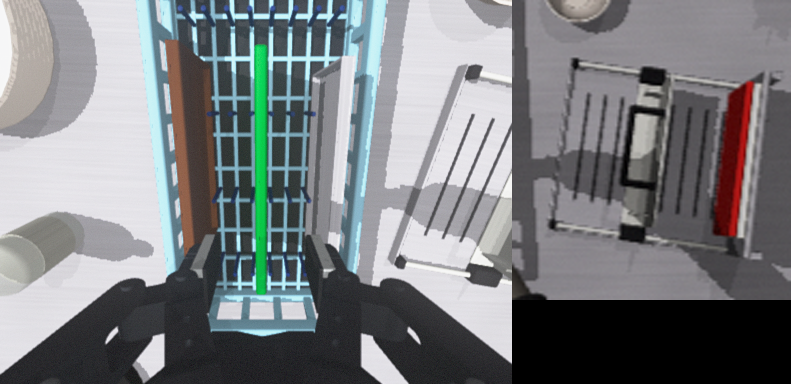

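The green board's top edge runs from (261,45) to (260,293), as predicted. The stop is back and both racked boards still stand. I'll grasp now.

Emit:
step_arm(
  grip_force=50,
  moves=[
    {"rx":0,"ry":0,"rz":0,"dx":0,"dy":-1,"dz":55,"gripper":0.1},
    {"rx":0,"ry":0,"rz":0,"dx":0,"dy":0,"dz":55,"gripper":0.1},
    {"rx":0,"ry":0,"rz":0,"dx":0,"dy":0,"dz":35,"gripper":0.1},
    {"rx":0,"ry":0,"rz":0,"dx":0,"dy":0,"dz":15,"gripper":0.1},
    {"rx":0,"ry":0,"rz":0,"dx":0,"dy":0,"dz":0,"gripper":-1},
    {"rx":0,"ry":0,"rz":0,"dx":0,"dy":0,"dz":0,"gripper":-1},
    {"rx":0,"ry":0,"rz":0,"dx":0,"dy":0,"dz":0,"gripper":-1},
    {"rx":0,"ry":0,"rz":0,"dx":0,"dy":0,"dz":0,"gripper":-1},
    {"rx":0,"ry":0,"rz":0,"dx":0,"dy":0,"dz":-5,"gripper":-1},
    {"rx":0,"ry":0,"rz":0,"dx":0,"dy":0,"dz":-15,"gripper":-1},
  ],
)

```text
clock: 7.55
tcp_pos: [0.5513, 0.2228, 0.1619]
orientation: [3.14, 0.066, -0.004]
contact_force: [-0.4, -0.5, -3.1]
grip_width: 0.0115
gripper_force: 48.7
```

Emit:
step_arm(
  moves=[
    {"rx":0,"ry":0,"rz":0,"dx":0,"dy":0,"dz":-30,"gripper":-1},
    {"rx":0,"ry":0,"rz":0,"dx":0,"dy":0,"dz":-50,"gripper":-1},
    {"rx":0,"ry":0,"rz":0,"dx":0,"dy":0,"dz":-50,"gripper":-1},
    {"rx":0,"ry":0,"rz":0,"dx":0,"dy":0,"dz":-40,"gripper":-1},
    {"rx":0,"ry":0,"rz":0,"dx":0,"dy":0,"dz":-13,"gripper":-1},
    {"rx":0,"ry":0,"rz":5.5,"dx":0,"dy":0,"dz":0,"gripper":-1},
    {"rx":0,"ry":0,"rz":5.6,"dx":0,"dy":0,"dz":0,"gripper":-1},
    {"rx":0,"ry":0,"rz":0,"dx":0,"dy":20,"dz":0,"gripper":-1},
    {"rx":0,"ry":0,"rz":0,"dx":2,"dy":40,"dz":0,"gripper":-1},
    {"rx":0,"ry":0,"rz":0,"dx":3,"dy":45,"dz":0,"gripper":-1},
    {"rx":0,"ry":0,"rz":0,"dx":3,"dy":45,"dz":0,"gripper":-1},
    {"rx":0,"ry":0,"rz":0,"dx":3,"dy":45,"dz":0,"gripper":-1},
    {"rx":0,"ry":0,"rz":0,"dx":3,"dy":45,"dz":0,"gripper":-1},
    {"rx":0,"ry":0,"rz":0,"dx":3,"dy":45,"dz":0,"gripper":-1},
    {"rx":0,"ry":0,"rz":0,"dx":3,"dy":45,"dz":0,"gripper":-1},
    {"rx":0,"ry":0,"rz":0,"dx":3,"dy":45,"dz":0,"gripper":-1},
    {"rx":0,"ry":0,"rz":0,"dx":3,"dy":45,"dz":0,"gripper":-1},
    {"rx":0,"ry":0,"rz":0,"dx":1,"dy":40,"dz":0,"gripper":-1},
    {"rx":0,"ry":0,"rz":0,"dx":0,"dy":19,"dz":0,"gripper":-1},
    {"rx":0,"ry":0,"rz":0,"dx":0,"dy":0,"dz":0,"gripper":-1},
  ],
)

```text
clock: 10.05
tcp_pos: [0.5053, -0.2556, 0.3446]
orientation: [-3.132, 0.242, 0.002]
contact_force: [0.6, 0.5, -3.7]
grip_width: 0.0113
gripper_force: 49.2
```

```bash
python3 - <<'E'
from h import *
from bench import r
o=r.get_obs();print(o["tcp_pos"],np.degrees(o["orientation"]),o["grip_width"],o["contact_force"])
im=r.grab_frame("wrist");s=r.grab_frame("side");t=r.grab_frame("top")
a=cv2.resize(s[130:290,120:280],(288,288))
b=cv2.resize(t[150:290,240:380],(288,288))
cv2.imwrite("pics/w4.png",np.hstack([im,np.vstack([a,b])[:384]]) if 0 else np.vstack([np.hstack([im[:288],a]),np.hstack([b,np.zeros((288,512,3),np.uint8)])]))
E
```

```text
[ 0.50532116 -0.25559982  0.34464595] [-1.79452216e+02  1.38659163e+01  1.25051155e-01] 0.011287728681051856 [ 0.62885394  0.49509802 -3.7201683 ]
```

View pics/w4.png

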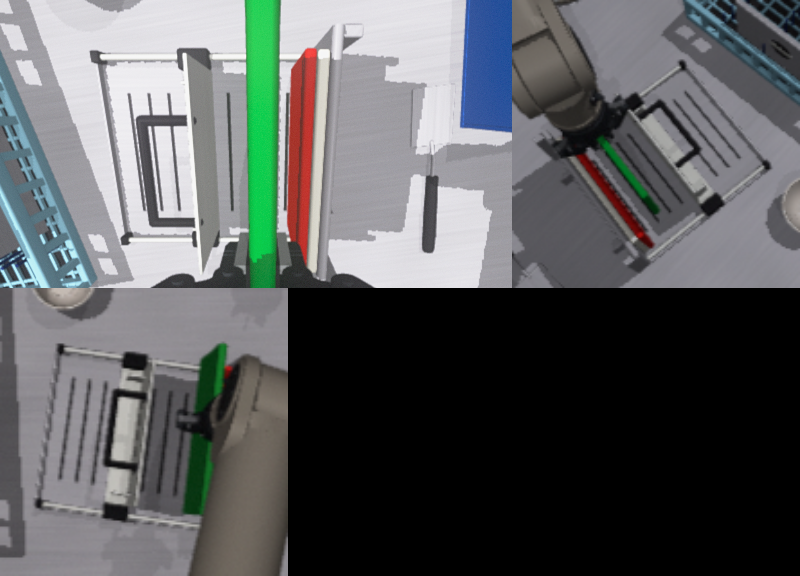

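The board hangs parallel to the others between the red board and the stop, with clear gaps on both sides. I'll lower it.

Emit:
step_arm(
  moves=[
    {"rx":0,"ry":0,"rz":0,"dx":0,"dy":0,"dz":20,"gripper":-1},
    {"rx":0,"ry":0,"rz":0,"dx":0,"dy":0,"dz":35,"gripper":-1},
    {"rx":0,"ry":0,"rz":0,"dx":0,"dy":0,"dz":40,"gripper":-1},
    {"rx":0,"ry":0,"rz":0,"dx":0,"dy":0,"dz":40,"gripper":-1},
    {"rx":0,"ry":0,"rz":0,"dx":0,"dy":0,"dz":30,"gripper":-1},
    {"rx":0,"ry":0,"rz":0,"dx":0,"dy":0,"dz":18,"gripper":-1},
    {"rx":0,"ry":0,"rz":0,"dx":0,"dy":0,"dz":8,"gripper":-1},
    {"rx":0,"ry":0,"rz":0,"dx":0,"dy":0,"dz":3,"gripper":-1},
    {"rx":0,"ry":0,"rz":0,"dx":0,"dy":0,"dz":1,"gripper":-1},
    {"rx":0,"ry":0,"rz":0,"dx":0,"dy":0,"dz":0,"gripper":-1},
  ],
)

```text
clock: 11.45
tcp_pos: [0.5069, -0.2545, 0.1511]
orientation: [3.132, -0.239, 0.002]
contact_force: [-1.0, 0.1, -3.3]
grip_width: 0.0116
gripper_force: 49.1
```

Still hanging; bottom is about 5 mm above the floor.

Emit:
step_arm(
  moves=[
    {"rx":0,"ry":0,"rz":0,"dx":0,"dy":0,"dz":1.5,"gripper":-1},
    {"rx":0,"ry":0,"rz":0,"dx":0,"dy":0,"dz":1,"gripper":-1},
    {"rx":0,"ry":0,"rz":0,"dx":0,"dy":0,"dz":1,"gripper":-1},
    {"rx":0,"ry":0,"rz":0,"dx":0,"dy":0,"dz":0,"gripper":-1},
  ],
)

```text
clock: 11.95
tcp_pos: [0.5065, -0.2545, 0.1481]
orientation: [3.132, -0.239, 0.0]
contact_force: [-6.1, 0.9, 8.2]
grip_width: 0.0113
gripper_force: 51.1
```

Emit:
step_arm(
  grip_force=22,
  moves=[
    {"rx":0,"ry":0,"rz":0,"dx":0,"dy":0,"dz":0.5,"gripper":-1},
    {"rx":0,"ry":0,"rz":0,"dx":0,"dy":0,"dz":0.5,"gripper":-1},
    {"rx":0,"ry":0,"rz":0,"dx":0,"dy":0,"dz":0,"gripper":-1},
  ],
)

```text
clock: 12.32
tcp_pos: [0.5064, -0.2546, 0.148]
orientation: [3.132, -0.24, 0.001]
contact_force: [-8.2, 2.0, 16.5]
grip_width: 0.0111
gripper_force: 52.4
```

```bash
python3 - <<'E'
from h import *
from bench import r
o=r.get_obs();print(o["tcp_pos"],o["contact_force"],o["moment"])
im=r.grab_frame("wrist");s=r.grab_frame("side")
a=cv2.resize(s[150:290,130:270],(384,384),interpolation=cv2.INTER_CUBIC)
cv2.imwrite("pics/w5.png",np.hstack([im[:,100:500],a]))
E
```

```text
[ 0.50641119 -0.25459774  0.14804679] [-8.1696967   2.01071218 16.47835035] [0.71435524 1.41074406 0.06290458]
```

View pics/w5.png

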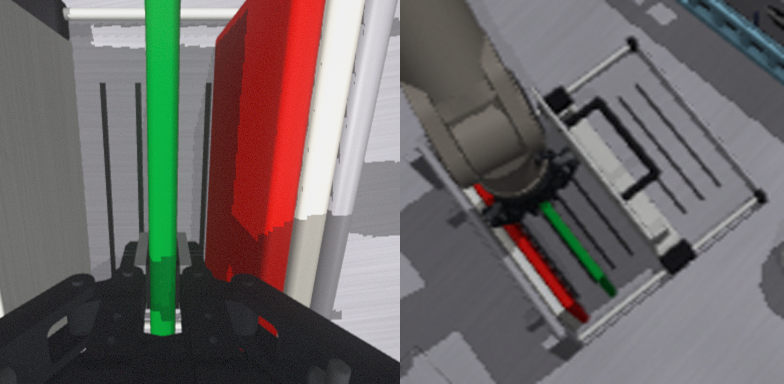

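The green board is down between the red board and the stop, clear of the side rods, and everything stands upright. I'll relieve the load and release gently.

Emit:
step_arm(
  moves=[
    {"rx":0,"ry":0,"rz":0,"dx":0,"dy":0,"dz":-0.8,"gripper":-1},
    {"rx":0,"ry":0,"rz":0,"dx":0,"dy":0,"dz":0,"gripper":-1},
    {"rx":0,"ry":0,"rz":0,"dx":0,"dy":0,"dz":0,"gripper":-0.7},
    {"rx":0,"ry":0,"rz":0,"dx":0,"dy":0,"dz":0,"gripper":-0.6},
    {"rx":0,"ry":0,"rz":0,"dx":0,"dy":0,"dz":0,"gripper":-0.5},
    {"rx":0,"ry":0,"rz":0,"dx":0,"dy":0,"dz":0,"gripper":-0.4},
    {"rx":0,"ry":0,"rz":0,"dx":0,"dy":0,"dz":0,"gripper":-0.4},
  ],
)

```text
clock: 13.3
tcp_pos: [0.5065, -0.2543, 0.1465]
orientation: [-3.133, 0.239, 0.0]
contact_force: [0.9, -0.2, -0.2]
grip_width: 0.0255
gripper_force: 0.0
```

Emit:
step_arm(
  grip_force=25,
  moves=[
    {"rx":0,"ry":0,"rz":0,"dx":0,"dy":0,"dz":-6,"gripper":-0.4},
    {"rx":0,"ry":0,"rz":0,"dx":0,"dy":0,"dz":-15,"gripper":-0.4},
    {"rx":0,"ry":0,"rz":0,"dx":0,"dy":0,"dz":-35,"gripper":-0.4},
    {"rx":0,"ry":0,"rz":0,"dx":0,"dy":0,"dz":-44,"gripper":0.1},
    {"rx":0,"ry":0,"rz":0,"dx":0,"dy":-45,"dz":0,"gripper":0.1},
    {"rx":0,"ry":0,"rz":0,"dx":0,"dy":-45,"dz":0,"gripper":0.1},
    {"rx":0,"ry":0,"rz":0,"dx":1,"dy":-41,"dz":0,"gripper":0.1},
    {"rx":0,"ry":0,"rz":0,"dx":0,"dy":0,"dz":0,"gripper":0.1},
  ],
)

```text
clock: 14.3
tcp_pos: [0.5284, -0.1209, 0.248]
orientation: [-3.132, 0.228, -0.003]
contact_force: [-1.0, -1.2, -0.2]
grip_width: 0.0472
gripper_force: 0.0
```

```bash
python3 - <<'E'
from h import *
from bench import r
o=r.get_obs();print(o["tcp_pos"],np.degrees(o["orientation"]),o["contact_force"])
im=r.grab_frame("wrist")
cv2.imwrite("pics/w6.png",im)
# green board location check by colour in wrist image, no viewing
g=(im[...,1]>120)&(im[...,2]<80)&(im[...,0]<110)
for v in range(20,300,30):
    c=np.where(g[v])[0]; print(v,(c.min(),c.max(),len(c)) if len(c) else None)
rd=(im[...,2]>150)&(im[...,1]<60)
for v in range(20,300,60):
    c=np.where(rd[v])[0]; print("red",v,(c.min(),c.max()) if len(c) else None)
E
```

```text
[ 0.52836392 -0.12092308  0.24798529] [-1.79445313e+02  1.30904126e+01 -1.70288503e-01] [-0.96114073 -1.19744256 -0.23933073]
20 None
50 (np.int64(417), np.int64(474), 21)
80 (np.int64(452), np.int64(468), 17)
110 (np.int64(446), np.int64(462), 17)
140 (np.int64(441), np.int64(456), 16)
170 (np.int64(435), np.int64(450), 16)
200 (np.int64(434), np.int64(443), 10)
230 (np.int64(429), np.int64(437), 9)
260 (np.int64(418), np.int64(430), 10)
290 (np.int64(418), np.int64(425), 8)
red 20 None
red 80 (np.int64(471), np.int64(511))
red 140 (np.int64(458), np.int64(511))
red 200 (np.int64(495), np.int64(506))
red 260 (np.int64(434), np.int64(490))
```

Emit:
step_arm(
  moves=[
    {"rx":0,"ry":0,"rz":0,"dx":0,"dy":2,"dz":40,"gripper":0.1},
    {"rx":0,"ry":0,"rz":0,"dx":0,"dy":0,"dz":40,"gripper":0.1},
    {"rx":0,"ry":0,"rz":0,"dx":0,"dy":0,"dz":19,"gripper":0.1},
    {"rx":0,"ry":0,"rz":0,"dx":0,"dy":0,"dz":0,"gripper":0.1},
    {"rx":0,"ry":0,"rz":0,"dx":0,"dy":0,"dz":0,"gripper":-1},
    {"rx":0,"ry":0,"rz":0,"dx":0,"dy":0,"dz":0,"gripper":-1},
    {"rx":0,"ry":0,"rz":0,"dx":0,"dy":0,"dz":0,"gripper":-1},
    {"rx":0,"ry":0,"rz":0,"dx":0,"dy":0,"dz":0,"gripper":-1},
  ],
)

```text
clock: 15.35
tcp_pos: [0.528, -0.1271, 0.149]
orientation: [3.132, -0.239, 0.004]
contact_force: [-1.8, 0.3, 7.6]
grip_width: 0.0109
gripper_force: 24.6
```

Emit:
step_arm(
  moves=[
    {"rx":0,"ry":0,"rz":0,"dx":0,"dy":6,"dz":0,"gripper":-1},
    {"rx":0,"ry":0,"rz":0,"dx":0,"dy":12,"dz":0,"gripper":-1},
    {"rx":0,"ry":0,"rz":0,"dx":0,"dy":14,"dz":0,"gripper":-1},
    {"rx":0,"ry":0,"rz":0,"dx":0,"dy":12,"dz":0,"gripper":-1},
    {"rx":0,"ry":0,"rz":0,"dx":0,"dy":8,"dz":0,"gripper":-1},
    {"rx":0,"ry":0,"rz":0,"dx":0,"dy":4,"dz":0,"gripper":-1},
    {"rx":0,"ry":0,"rz":0,"dx":0,"dy":3,"dz":0,"gripper":-1},
    {"rx":0,"ry":0,"rz":0,"dx":0,"dy":3,"dz":0,"gripper":-1},
    {"rx":0,"ry":0,"rz":0,"dx":0,"dy":3,"dz":0,"gripper":-1},
    {"rx":0,"ry":0,"rz":0,"dx":0,"dy":3,"dz":0,"gripper":-1},
    {"rx":0,"ry":0,"rz":0,"dx":0,"dy":3,"dz":0,"gripper":-1},
    {"rx":0,"ry":0,"rz":0,"dx":0,"dy":3,"dz":0,"gripper":-1},
    {"rx":0,"ry":0,"rz":0,"dx":0,"dy":3,"dz":0,"gripper":-1},
    {"rx":0,"ry":0,"rz":0,"dx":0,"dy":3,"dz":0,"gripper":-1},
    {"rx":0,"ry":0,"rz":0,"dx":0,"dy":3,"dz":0,"gripper":-1},
    {"rx":0,"ry":0,"rz":0,"dx":0,"dy":3,"dz":0,"gripper":-1},
    {"rx":0,"ry":0,"rz":0,"dx":0,"dy":3,"dz":0,"gripper":-1},
    {"rx":0,"ry":0,"rz":0,"dx":0,"dy":0,"dz":0,"gripper":-1},
  ],
)

```text
clock: 17.6
tcp_pos: [0.5147, -0.2134, 0.149]
orientation: [-3.131, 0.236, -0.003]
contact_force: [-1.1, 5.5, 7.5]
grip_width: 0.0112
gripper_force: 24.7
```

Emit:
step_arm(
  moves=[
    {"rx":0,"ry":0,"rz":0,"dx":0,"dy":2,"dz":0,"gripper":-1},
    {"rx":0,"ry":0,"rz":0,"dx":0,"dy":2,"dz":0,"gripper":-1},
    {"rx":0,"ry":0,"rz":0,"dx":0,"dy":2,"dz":0,"gripper":-1},
    {"rx":0,"ry":0,"rz":0,"dx":0,"dy":2,"dz":0,"gripper":-1},
    {"rx":0,"ry":0,"rz":0,"dx":0,"dy":2,"dz":0,"gripper":-1},
    {"rx":0,"ry":0,"rz":0,"dx":0,"dy":2,"dz":0,"gripper":-1},
    {"rx":0,"ry":0,"rz":0,"dx":0,"dy":1,"dz":0,"gripper":-1},
    {"rx":0,"ry":0,"rz":0,"dx":0,"dy":1,"dz":0,"gripper":-1},
    {"rx":0,"ry":0,"rz":0,"dx":0,"dy":0,"dz":0,"gripper":-1},
  ],
)

```text
clock: 18.73
tcp_pos: [0.5126, -0.227, 0.149]
orientation: [-3.131, 0.236, -0.003]
contact_force: [-0.7, 5.3, 9.1]
grip_width: 0.0107
gripper_force: 24.8
```

Emit:
step_arm(
  moves=[
    {"rx":0,"ry":0,"rz":0,"dx":0,"dy":1,"dz":0,"gripper":-1},
    {"rx":0,"ry":0,"rz":0,"dx":0,"dy":1,"dz":0,"gripper":-1},
    {"rx":0,"ry":0,"rz":0,"dx":0,"dy":1,"dz":0,"gripper":-1},
    {"rx":0,"ry":0,"rz":0,"dx":0,"dy":0,"dz":0,"gripper":-1},
  ],
)

```text
clock: 19.23
tcp_pos: [0.5124, -0.2284, 0.149]
orientation: [-3.13, 0.234, -0.003]
contact_force: [-0.8, 9.2, 9.0]
grip_width: 0.0111
gripper_force: 24.9
```

Emit:
step_arm(
  moves=[
    {"rx":0,"ry":0,"rz":0,"dx":0,"dy":1,"dz":0,"gripper":-1},
    {"rx":0,"ry":0,"rz":0,"dx":0,"dy":1,"dz":0,"gripper":-1},
    {"rx":0,"ry":0,"rz":0,"dx":0,"dy":0,"dz":0,"gripper":-1},
  ],
)

```text
clock: 19.6
tcp_pos: [0.5124, -0.2286, 0.149]
orientation: [-3.128, 0.232, -0.002]
contact_force: [-0.7, 12.7, 10.4]
grip_width: 0.0109
gripper_force: 25.2
```

Emit:
step_arm(
  grip_force=60,
  moves=[
    {"rx":0,"ry":0,"rz":0,"dx":0,"dy":1,"dz":0,"gripper":-1},
    {"rx":0,"ry":0,"rz":0,"dx":0,"dy":1,"dz":0,"gripper":-1},
    {"rx":0,"ry":0,"rz":0,"dx":0,"dy":1,"dz":0,"gripper":-1},
    {"rx":0,"ry":0,"rz":0,"dx":0,"dy":1,"dz":0,"gripper":-1},
    {"rx":0,"ry":0,"rz":0,"dx":0,"dy":0,"dz":0,"gripper":-1},
  ],
)

```text
clock: 20.23
tcp_pos: [0.5124, -0.2289, 0.1491]
orientation: [-3.124, 0.228, -0.001]
contact_force: [-1.4, 22.6, 15.1]
grip_width: 0.0099
gripper_force: 58.8
```

```bash
python3 - <<'E'
from h import *
from bench import r
import pickle
o=r.get_obs();print(o["tcp_pos"],o["contact_force"])
ci=r.camera_info("wrist");pickle.dump(ci,open("wc7.pkl","wb"))
cv2.imwrite("pics/w7.png",r.grab_frame("wrist"))
cv2.imwrite("pics/s7.png",r.grab_frame("side"))
E
```

```text
[ 0.51236006 -0.228914    0.14906411] [-1.43964899 22.60742295 15.11267436]
```

Solid resistance: 22 N for 0.3 mm of travel. I'll relax to a small forward preload, then open and leave.

Emit:
step_arm(
  grip_force=25,
  moves=[
    {"rx":0,"ry":0,"rz":0,"dx":0,"dy":-2.5,"dz":0,"gripper":-1},
    {"rx":0,"ry":0,"rz":0,"dx":0,"dy":-2,"dz":0,"gripper":-1},
    {"rx":0,"ry":0,"rz":0,"dx":0,"dy":0,"dz":0,"gripper":-1},
  ],
)

```text
clock: 20.7
tcp_pos: [0.5124, -0.2287, 0.1491]
orientation: [-3.129, 0.233, -0.002]
contact_force: [-2.0, 12.1, 10.0]
grip_width: 0.0101
gripper_force: 58.4
```

Emit:
step_arm(
  moves=[
    {"rx":0,"ry":0,"rz":0,"dx":0,"dy":0,"dz":0,"gripper":-0.5},
    {"rx":0,"ry":0,"rz":0,"dx":0,"dy":0,"dz":0,"gripper":0},
    {"rx":0,"ry":0,"rz":0,"dx":0,"dy":0,"dz":0,"gripper":0},
    {"rx":0,"ry":0,"rz":0,"dx":0,"dy":-2,"dz":-15,"gripper":0},
    {"rx":0,"ry":0,"rz":0,"dx":0,"dy":0,"dz":-40,"gripper":0},
    {"rx":0,"ry":0,"rz":0,"dx":0,"dy":0,"dz":-50,"gripper":0},
    {"rx":0,"ry":0,"rz":0,"dx":0,"dy":0,"dz":-50,"gripper":0},
    {"rx":0,"ry":0,"rz":0,"dx":0,"dy":0,"dz":0,"gripper":0},
    {"rx":0,"ry":0,"rz":0,"dx":0,"dy":0,"dz":0,"gripper":0},
  ],
)

```text
clock: 21.82
tcp_pos: [0.5107, -0.2312, 0.3028]
orientation: [3.132, -0.239, 0.0]
contact_force: [-0.8, -0.1, -0.7]
grip_width: 0.0427
gripper_force: 0.0
```

```bash
python3 - <<'E'
from h import *
from bench import r
import pickle
o=r.get_obs();print(o["tcp_pos"],o["contact_force"])
ci=r.camera_info("wrist");pickle.dump(ci,open("wc8.pkl","wb"))
im=r.grab_frame("wrist");cv2.imwrite("pics/w8raw.png",im)
cv2.imwrite("pics/w8.png",cv2.resize(im[:,180:440],(406*1,600)) if 0 else cv2.resize(im,(768,576)))
print(proj(ci,w([.5153,-.1973,-.1544],[(.06,y-.042,.146) for y in(.004,.006,.008,.01)])).round(1)*1.5)
E
```

```text
[ 0.51074256 -0.23116843  0.30284192] [-0.82527961 -0.10920486 -0.65263433]
[[398.25 187.35]
 [395.1  187.35]
 [391.95 187.35]
 [388.8  187.35]]
```

View pics/w8.png

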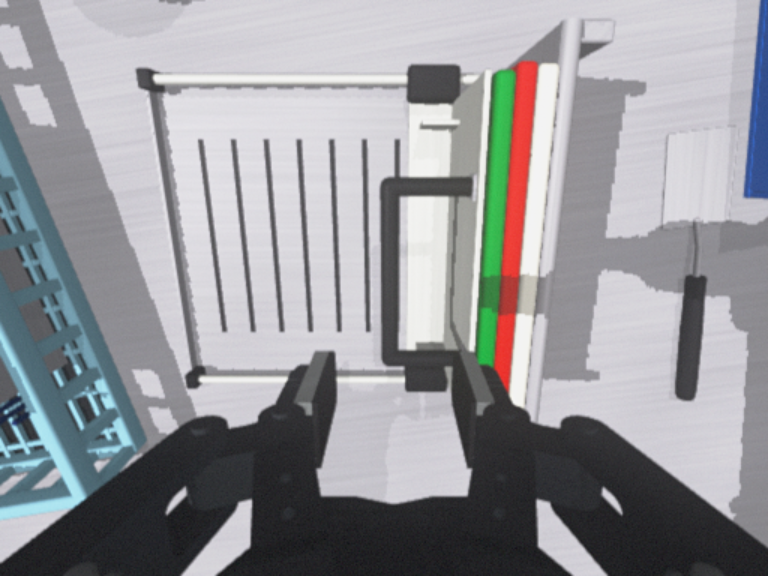

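The three boards are packed upright between the wall (x≈560) and the stop plate (x≈488) with no visible gaps. The arm is clear, so I'll hand it in.

```bash
python3 -c "
from bench import r
print(r.hand_in())"
```

```text
the job is handed in; nothing more can be done
None
```

The green board stands in the steel rack beside the red and white boards, with the stop pushed up snug against all three and nothing else on the table moved; I handed the job in at about 22 s on the clock, and no verdict came back.

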